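Hang the drip rack on the bath rail and stand the scrubber in it

TASK

Take the steel tumbler out of the wire drip rack and stand it on the ledge, hang the rack by its saddle over the chrome rail, in a gap between two hooks wide enough for it, with its basket towards the room, and stand the scrubber upright in the rack's basket to dry. Knock nothing over, and leave the lota, the soap case and the foot scraper where they are.

Things in the scene. Friction and masses are not known exactly. Their poses are not given: they have to be found in the camera images.
- wall: fixed low sandstone wall, 560 mm long, carrying the rail; place, heading and height vary. Origin 205 mm below the middle of the rail's axis. x points into the wall, y along the rail, z up. Plinth (thick foot of the wall) face at x = 15 mm up to z = 125 mm, then a 45 degree chamfer to z = 140; upper face at x = 55 mm, top at z = 235 mm
- rail_mid (a point): middle of the rail's axis, axes as body wall. The rail is a round horizontal chrome bar of 14 mm diameter, 410 mm long along y, held by a post to the wall at y = -195 and +195 mm
- hook0: one of four chrome hooks clamped on the rail, numbered from its -y to its +y end (rail axes). Origin on the rail's axis. Clamp 10 mm wide along the rail, 21 mm diameter; the J below is up to 10 mm wide, hangs 48 mm down, its tip 31 mm out from the axis towards the room. The gaps between hooks vary widely: the widest is always at least 107 mm between origins
- hook1: as hook0
- hook2: as hook0
- hook3: as hook0
- rack: loose stainless drip rack, 80 mm wide, 119 high, 0.2 to 0.4 kg; stands on the ledge. Origin: middle of the basket's underside; z up, x from basket to its back (towards the wall when hung). Wire basket 80 x 80 mm outside, 70 x 70 inside, floor 4 mm thick, rim at z = 44 mm. A flat strap 46 mm wide (y -23 to 23, x 35 to 39) rises behind it to z = 119 and bends back into a saddle
- rack_saddle (a point): middle of the underside of the saddle's top (4 mm thick) at x 51, y 0, z 115 mm of the rack; axes as rack. Bar channel 24 mm wide (x 39 to 63). Rear leg x 63 to 67 comes down to z = 91, then a lip splays back to x 75, z 78. Pinch the saddle from above across its 32 mm (x). Hung, this point is 7 mm above the rail's axis, up to 5 mm off sideways
- rack_bumper (a point): rear end of the rack's bumper wire, at x 65, y 0, z 2.5 mm of the rack, 65 mm wide (y), 5 mm high. When the rack hangs, the bumper leans on the plinth face and the rack may tip forward by up to 0.07 rad
- tumbler: loose steel tumbler, open on top, 100 mm high, 48 mm diameter at the foot, 62 mm at the rim, wall 2.5 mm, about 0.13 kg, starting upright on the slats of the rack's basket. Origin: centre of its underside; z up
- scrubber: loose loofah-shaped silicone scrubber (firm), a round upright stick 120 mm high, 55 mm diameter at its two ends and 51 mm at the waist, 52 mm at the flat foot, about 0.12 kg, standing on the ledge. Origin: centre of its underside; z up
- lota: bystander: aluminium lota, 92 mm high, 94 mm largest diameter, standing on the ledge. Origin: centre of its underside
- soap_case: bystander: yellow closed soap case, 95 (x) x 65 (y) x 36 mm high. Origin: centre of its underside
- foot_scraper: bystander: terracotta foot scraper block, 95 (x) x 55 (y) x 38 mm high. Origin: centre of its underside
There are look-alikes about, which are no part of the job. Leave any purple look-alike of the scrubber alone.

How it is judged (in metres and radians):
At the end, for the whole second after the job is handed in: Rack on the rail: bar in its saddle (top's underside 2 to 10 mm above the bar's axis, 12 mm sideways), basket to the room, square and upright within 0.15 rad; scrubber on the basket floor, 20 mm from its middle, within 0.3 rad of upright; tumbler upright (0.1 rad) on the ledge; all at rest (x of rack_saddle in the frame of rail_mid between -0.012 and 0.012 m and z of rack_saddle in the frame of rail_mid between 0.002 and 0.01 m and y of rack_saddle in the frame of rail_mid between -0.17 and 0.17 m and x of rack in the frame of rail_mid below -0.035 m and angle between the x axis of rack and the x axis of wall, either way round below 0.15 rad and angle between rack's own z axis and vertical below 0.15 rad and x of scrubber in the frame of rack between -0.02 and 0.02 m and y of scrubber in the frame of rack between -0.02 and 0.02 m and z of scrubber in the frame of rack between -0.003 and 0.012 m and angle between scrubber's own z axis and vertical below 0.3 rad and height (world z) of tumbler between -0.005 and 0.008 m and angle between tumbler's own z axis and vertical below 0.1 rad and linear speed of each of rack, scrubber, tumbler below 0.02 m/s); the robot touches nothing.
It fails at once if the lota, the soap case or the foot scraper is moved by more than 30 mm or tipped by more than 0.35 rad ((distance of lota from where it was at the start of the episode above 0.03 m or angle between lota's own z axis and vertical above 0.35 rad) or (distance of soap_case from where it was at the start of the episode above 0.03 m or angle between soap_case's own z axis and vertical above 0.35 rad) or (distance of foot_scraper from where it was at the start of the episode above 0.03 m or angle between foot_scraper's own z axis and vertical above 0.35 rad)).
It fails at once if the tumbler, the scrubber or the rack is knocked over (tilted by more than 0.9 rad) (angle between any of tumbler, scrubber, rack's own z axis and vertical above 0.9 rad).
It also fails if it takes over 72 s, if anything falls off the work surface, if the arm or the gripper's body presses on something with over 40 N, if the wrist force passes 120 N, or if a joint passes its speed limit or range.

ROBOT

A 6-joint arm with a two-finger parallel gripper is mounted at the origin on the work surface. World frame = base frame: x ahead of the robot, y to its left, z up, the work surface at z = 0. Lengths are in m, angles in degrees, forces in N, time in s.
With the tool pointing down it reaches from about 0.325 to 0.85 m from the base axis. Payload 4.4 kg.
Tool frame: the origin (TCP) lies midway between the tips of the shut fingers; the grasp point (between the pads) lies 19 mm behind it (bot.tcp_to_grasp is the distance from the TCP to the grasp point, in m); z points along the fingers, y is the line along which they close (so a half turn about z gives the same grasp; the last joint's range is limited). The gripper opens to 94 mm and grips with 3 to 60 N. Pads are 16 mm wide; open, the fingers measure 119 mm over their backs; the gripper's body (75 mm by 177 mm) begins 78 mm behind the grasp point.
Start: joints at [-80.529, 11.837, 88.321, -0, 79.842, -8.623], TCP at [0.179, -0.547, 0.205] pointing down, gripper open.
Joint ranges: [-156.59, 156.59], [-49.26, 127.26], [12.9, 141.05], [-63.56, 243.56], [4.71, 150.69], [-161.64, 161.64]. Speed limits (degrees/s): [159.86, 159.86, 180, 180, 180, 180].

INTERFACE

Orientations are given as [roll, pitch, yaw] about the fixed x, y, z axes, in that order (R = Rz(yaw) Ry(pitch) Rx(roll)).
In Python, from bench import bot gives the robot as it stands.
- The arm moves only by the tool carry_out, never from a script. Its argument "commands" is a list of rows, each an object with "xyz": the shift along the tool's x, y, z normalised to -1 to 1, where 1 is 0.1 m, a list of three; "rot": the turn, a rotation vector about the tool's x, y, z normalised to -1 to 1, where 1 is 90 degrees, a list of three. In form: [{"xyz": [dx, dy, dz], "rot": [rx, ry, rz]}, ...]. A call has 1 to 20 rows; each row shifts and turns the commanded pose from where the row before left it, along the tool's axes as they then stand; what a row does not reach is not made up. A row lasts 1/10 s, in which the tool goes at most 50 mm and 8.59 degrees, less where a joint would pass 70% of its speed; a pose out of reach is approached as far as the arm can. A call with a number of a shift or a turn outside -1 to 1 is refused whole. A call with a gripper value outside its range is refused whole. "jaw" is the closure, from 0 (fully open) to 1 (shut), set as the call begins (left out, the last holds). The fingers move at their own pace and stop on an object; "grip_force" is the grip in N (left out, the last holds). Time passes only in rows, so rows that do not move let the fingers close. It gives the time, the measured TCP pose, the force, the opening and the grip force at its end, in the units of the state.
- bot.read_state(): the state, without advancing time (a new reading comes with each control period).
- bot.capture(name): name is "scene" or "side" or "wrist"; returns a dict with "img" (480x640x3 uint8, blue, green, red), "K" (3x3 intrinsics, pixels), "rvec" (rotation vector, rad) and "tvec" (3), from world to camera coordinates, as OpenCV has them. Camera axes: x right, y down, z forward; pixel columns grow to the right and rows downward; lengths in m; the calibration is good to about 2 mm. A picture is of the moment at which its call begins. There is no depth.
- bot.finish_job(): hands the job in; it is judged then, once.
The state is a dict: "time_s": time; "joints": joint angles; "joint_velocities": joint speeds; "joint_torque": joint torques, N m; "ee_pos": TCP position; "tool_rot": TCP orientation; "force": force on the tool from outside, world axes, zero at the start; "wrist_torque": the same for the moment, N m; "opening": finger opening in m; "grasp_force": force on a finger pad.
Only numpy, scipy, OpenCV 4.12 (cv2) and the standard library are available. Lean on these libraries where they do the work, as an engineer would, in place of code of your own. Each camera call takes 0.05 s, during which the arm holds its last target. There are 200 camera calls.

## Working session

There is one attempt and no reset: what is moved stays moved. The work goes in short steps, Python scripts to look and compute and a tool call to move; the robot and the scene stay as the last step left them, time stands still between calls to the robot, and variables do not carry over. Pictures are saved under pics/ and viewed, at most 13 in all, crops included, and the job is handed in when it is done.

Besides the shell and the picture viewer there is one more tool, called after ">>>" as name([rows], argument=value, ...), one row to a line, values as JSON. carry_out: Moves the arm, as the interface text tells. Scaled input: -1 to 1 covers 0.1 m each way for a shift and 90 degrees each way for a turn. Its arguments: {"type":"object","properties":{"commands":{"type":"array"},"jaw":{"type":"number"},"grip_force":{"type":"number"}},"required":["commands"]}

```bash
mkdir -p pics; ls; cat > h.py <<'E'
import numpy as np, cv2
from bench import bot
def cap(n,f=None):
    c=bot.capture(n)
    if f: cv2.imwrite('pics/'+f,c['img'])
    return c
def ray(c,uv):
    R=cv2.Rodrigues(np.array(c['rvec'],float))[0]; t=np.array(c['tvec'],float).ravel()
    K=np.array(c['K'],float)
    d=R.T@np.linalg.inv(K)@np.array([uv[0],uv[1],1.]); return -R.T@t, d/np.linalg.norm(d)
def plane(c,uv,z):
    o,d=ray(c,uv); return o+d*(z-o[2])/d[2]
def tri(c1,p1,c2,p2):
    o1,d1=ray(c1,p1);o2,d2=ray(c2,p2)
    s=np.linalg.lstsq(np.c_[d1,-d2],o2-o1,rcond=None)[0]
    a=o1+s[0]*d1;b=o2+s[1]*d2
    return (a+b)/2,np.linalg.norm(a-b)
def proj(c,P):
    return cv2.projectPoints(np.array(P,float).reshape(-1,1,3),np.array(c['rvec'],float),np.array(c['tvec'],float),np.array(c['K'],float),None)[0][:,0]
E
python3 - <<'E'
from h import *
import pickle
a=cap('scene','scene1.png');b=cap('side','side1.png')
pickle.dump((a,b),open('c1.pkl','wb'))
for c in(a,b):print(ray(c,(320,240)),np.array(c['K'])[0,0])
s=bot.read_state();print(s['time_s'],s['ee_pos'],s['tool_rot'],s['opening'])
E
```

```text
pics
(array([ 0.99036269, -0.55973977,  1.04024751]), array([-0.40124353,  0.47107845, -0.78554995])) 567.709354485813
(array([0.06373472, 0.53512703, 0.94198367]), array([ 0.40446497, -0.52017942, -0.75221105])) 532.2287206747849
0.1 [ 0.17845835 -0.54584364  0.20442314] [-1.79884791e+02 -1.68286640e-02  1.80970399e+01] 0.09398209981604934
```

View pics/scene1.png

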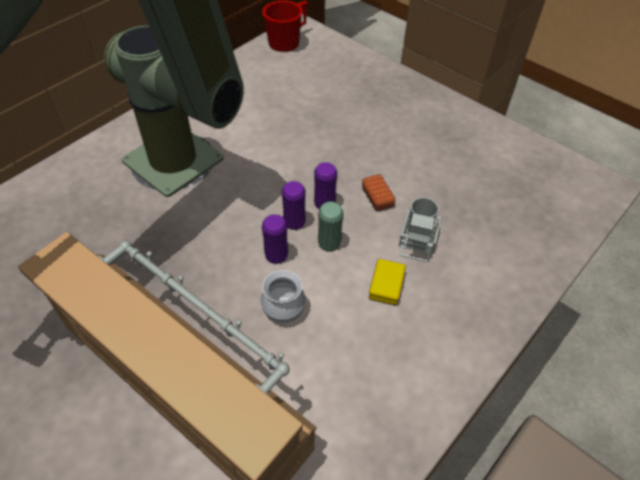

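View pics/side1.png

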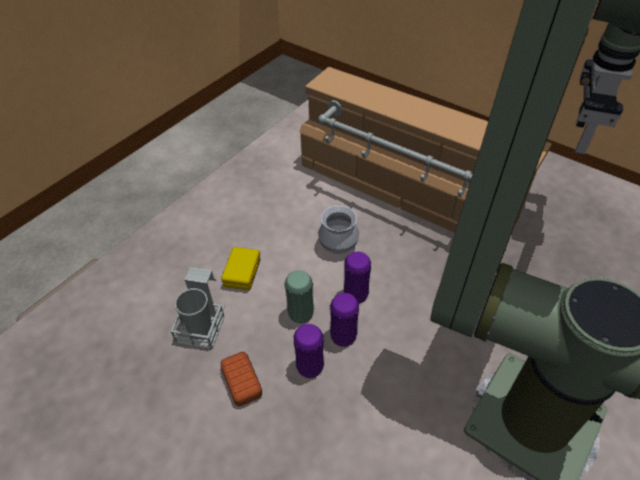

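Scene (330,226) / side (299,297) is the only green stick. The three purple ones (scene 275,238; 294,205; 325,185) are the look-alikes. The rack with the tumbler is at scene (421,228) / side (198,315), and the rail runs from scene (128,248) to (282,368). I'll enlarge these in one picture.

```bash
python3 - <<'E'
from h import *
import pickle
a,b=pickle.load(open('c1.pkl','rb'))
def t(c,x,y,w): # w x .75w
    h=int(w*.75);return cv2.resize(c['img'][y:y+h,x:x+w],(400,300),interpolation=cv2.INTER_CUBIC)
im=np.vstack([np.hstack([t(a,100,225,200),t(b,300,80,200)]),np.hstack([t(a,310,150,150) ,t(b,160,250,160)])])
cv2.imwrite('pics/comp1.png',im)
for n,c in(('scene',a),('side',b)):
    hsv=cv2.cvtColor(c['img'],cv2.COLOR_BGR2HSV)
    for nm,lo,hi in(('green',(65,45,40),(95,200,200)),('purple',(130,100,30),(160,255,255)),('yellow',(22,150,80),(34,255,255))):
        m=cv2.inRange(hsv,lo,hi);k,l,s,ce=cv2.connectedComponentsWithStats(m)
        for i in range(1,k):
            if s[i,4]>150: print(n,nm,s[i],ce[i].round(1))
E
```

```text
scene green [319 202  23  48 901] [329.8 225.4]
scene purple [315 163  22  44 773] [324.6 183. ]
scene purple [ 262  181   43   82 1901] [283.9 221.8]
scene yellow [ 370  259   35   46 1209] [387.  281.4]
side green [ 286  271   27   52 1108] [299.2 295.8]
side purple [ 330  252   41   94 2333] [349.8 298.7]
side purple [ 294  324   30   54 1325] [308.6 349.9]
side yellow [ 222  247   38   41 1144] [240.8 267.1]
```

View pics/comp1.png

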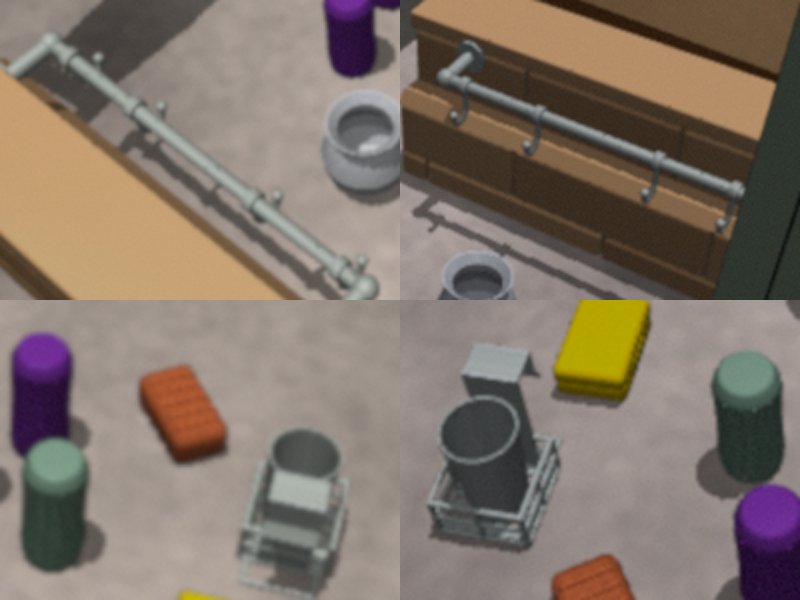

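The crop confirms that the green stick is the scrubber, the saddle top is at scene (423,222) / side (200,276), and the tumbler rim is at scene (424,210) / side (192,302). The hook clamps in the scene view are at about (133,252), (169,278), (227,325) and (274,362).

```bash
python3 - <<'E'
from h import *
import pickle
np.set_printoptions(precision=4,suppress=True)
a,b=pickle.load(open('c1.pkl','rb'))
P=[((274,362.5),(332,122.5)),((227,325.5),(370,137.5)),((169,278.5),(429,159.5)),((133,252.5),(468.5,175)),((283,369),(323.5,118))]
for n,(p,q) in zip(['hR','h','h','hL','end'],P): print(n,*tri(a,p,b,q))
for n,p,q in(('rim',(424.4,210),(192,302)),('saddle',(423.2,222),(200,275.6)),('scrubtop',(330,209),(299,279))): print(n,*tri(a,p,b,q))
# scrubber by top cap & silhouettes
for c,bb in((a,(319,202,23,48)),(b,(286,271,27,52))):
    print('scr foot',plane(c,(bb[0]+bb[2]/2,bb[1]+bb[3]/2),.06))
print('lota',plane(a,(283,296),.045),plane(b,(338.5,230),.045),'soap',plane(a,(387,279),.03),plane(b,(240.8,266),.03),'scraper',plane(a,(378.5,192),.03),plane(b,(241,377),.03))
for p in [(275,238),(294,205),(325,185)]: print('purple',plane(a,p,.06))
# saddle top corners 
for uv in [(275,178),(328,178),(330,208),(268,208)]: print('sc',plane(a,(310+uv[0]/2.667,150+uv[1]/2.667),.119))
for uv in [(75,47),(135,52),(125,80),(65,77)]: print('si',plane(b,(160+uv[0]/2.5,250+uv[1]/2.5),.119))
E
```

```text
hR [ 0.667  -0.2916  0.1892] 0.006425828487726325
h [ 0.5619 -0.296   0.1907] 0.002773457618562705
h [ 0.4155 -0.3022  0.1942] 0.0033706606438153944
hL [ 0.3232 -0.309   0.1944] 0.0019202806107045164
end [ 0.6888 -0.2904  0.1937] 0.003103452722907679
rim [0.6221 0.2233 0.0981] 0.0023400148507571935
saddle [0.6454 0.1776 0.1153] 0.006453392520473082
scrubtop [0.479  0.0704 0.1194] 0.000580836940746222
scr foot [0.4804 0.0738 0.06  ]
scr foot [0.4798 0.0715 0.06  ]
lota [ 0.5238 -0.1247  0.045 ] [ 0.5302 -0.1342  0.045 ] soap [0.6517 0.0639 0.03  ] [0.6488 0.0671 0.03  ] scraper [0.4802 0.2531 0.03  ] [0.4697 0.2618 0.03  ]
purple [ 0.413  -0.0348  0.06  ]
purple [0.377  0.0642 0.06  ]
purple [0.3875 0.1604 0.06  ]
sc [0.6244 0.1747 0.119 ]
sc [0.6558 0.2036 0.119 ]
sc [0.6748 0.1788 0.119 ]
sc [0.6387 0.1456 0.119 ]
si [0.668  0.1772 0.119 ]
si [0.6262 0.1528 0.119 ]
si [0.6131 0.1771 0.119 ]
si [0.6527 0.2025 0.119 ]
```

>>> carry_out([
  {"xyz":[0,0,-0.4],"rot":[0,0,0]},
  {"xyz":[0,0,-0.4],"rot":[0,0,0]},
  {"xyz":[0,0,-0.4],"rot":[0,0,0]},
  {"xyz":[0,0,-0.4],"rot":[0,0,0]},
  {"xyz":[0.36,-0.19,0],"rot":[0,0,0]},
  {"xyz":[0.36,-0.19,0],"rot":[0,0,0]},
  {"xyz":[0.36,-0.19,0],"rot":[0,0,0]},
  {"xyz":[0.36,-0.19,0],"rot":[0,0,0]},
  {"xyz":[0.36,-0.19,0],"rot":[0,0,0]},
  {"xyz":[0.36,-0.19,0],"rot":[0,0,0]},
  {"xyz":[0.36,-0.19,0],"rot":[0,0,0]},
  {"xyz":[0.36,-0.19,0],"rot":[0,0,0]},
  {"xyz":[0.36,-0.19,0],"rot":[0,0,0]},
  {"xyz":[0.36,-0.19,0],"rot":[0,0,0]},
  {"xyz":[0.36,-0.19,0],"rot":[0,0,0]},
  {"xyz":[0,0,0],"rot":[0,0,0]},
  {"xyz":[0,0,0],"rot":[0,0,0]},
])

```text
time_s: 1.8
ee_pos: [0.4901, -0.2242, 0.3648]
tool_rot: [-180.0, 0.1, 18.2]
force: [-0.8, -0.5, 0.0]
opening: 0.094
grasp_force: 0.0
```

```bash
python3 - <<'E'
from h import *
import pickle
w=cap('wrist','w1.png');pickle.dump(w,open('w1.pkl','wb'))
print(ray(w,(320,240)),w['K'])
print([proj(w,p).round(0) for p in([.49,-.3,.192],[.667,-.29,.192],[.323,-.309,.192])])
E
```

```text
(array([ 0.56839719, -0.19975083,  0.54447045]), array([-0.28455619, -0.08404187, -0.95496845])) [[399.31696937   0.         323.57232558]
 [  0.         399.31696937 234.26759796]
 [  0.           0.           1.        ]]
[array([[400., 236.]]), array([[469.,  31.]]), array([[350., 385.]])]
```

>>> carry_out([
  {"xyz":[0.27,-0.36,0],"rot":[0,0,0]},
  {"xyz":[0.27,-0.36,0],"rot":[0,0,0]},
  {"xyz":[0.27,-0.36,0],"rot":[0,0,0]},
  {"xyz":[0.27,-0.36,0],"rot":[0,0,0]},
  {"xyz":[0.27,-0.36,0],"rot":[0,0,0]},
  {"xyz":[0.27,-0.36,0],"rot":[0,0,0]},
  {"xyz":[0.27,-0.36,0],"rot":[0,0,0]},
  {"xyz":[0.27,-0.36,0],"rot":[0,0,0]},
  {"xyz":[0.27,-0.36,0],"rot":[0,0,0]},
  {"xyz":[0.27,-0.36,0],"rot":[0,0,0]},
])

```text
time_s: 2.85
ee_pos: [0.6356, 0.2006, 0.3654]
tool_rot: [180.0, 0.0, 17.9]
force: [1.1, -1.2, -0.1]
opening: 0.0939
grasp_force: 0.0
```

>>> carry_out([
  {"xyz":[0,0,0],"rot":[0,0,-0.09]},
  {"xyz":[0,0,0],"rot":[0,0,-0.09]},
  {"xyz":[0,0,0],"rot":[0,0,-0.09]},
  {"xyz":[0,0,0],"rot":[0,0,-0.09]},
  {"xyz":[0,0,0],"rot":[0,0,-0.09]},
  {"xyz":[0,0,0],"rot":[0,0,-0.09]},
  {"xyz":[0,0,0],"rot":[0,0,-0.09]},
  {"xyz":[0,0,0],"rot":[0,0,-0.09]},
  {"xyz":[0,0,0],"rot":[0,0,-0.09]},
  {"xyz":[0,0,0],"rot":[0,0,-0.09]},
  {"xyz":[0,0,0],"rot":[0,0,-0.09]},
  {"xyz":[0,0,0],"rot":[0,0,-0.09]},
  {"xyz":[0,0,0],"rot":[0,0,0]},
  {"xyz":[0,0,0],"rot":[0,0,0]},
])

```text
time_s: 4.25
ee_pos: [0.6352, 0.1996, 0.3653]
tool_rot: [-180.0, 0.0, 115.0]
force: [0.1, 0.0, 0.0]
opening: 0.0937
grasp_force: 0.0
```

```bash
python3 - <<'E'
from h import *
import pickle
w1=pickle.load(open('w1.pkl','rb'))
w=cap('wrist','w2.png');pickle.dump(w,open('w2.pkl','wb'))
print(proj(w,[[.622,.223,.1],[.645,.178,.119]]).round(0))
cv2.imwrite('pics/comp2.png',np.hstack([w1['img'][0:420,270:550].repeat(1,0),cv2.resize(w['img'][60:375,110:500],(520,420),interpolation=cv2.INTER_CUBIC)]))
E
```

```text
[[322. 168.]
 [324. 216.]]
```

View pics/comp2.png

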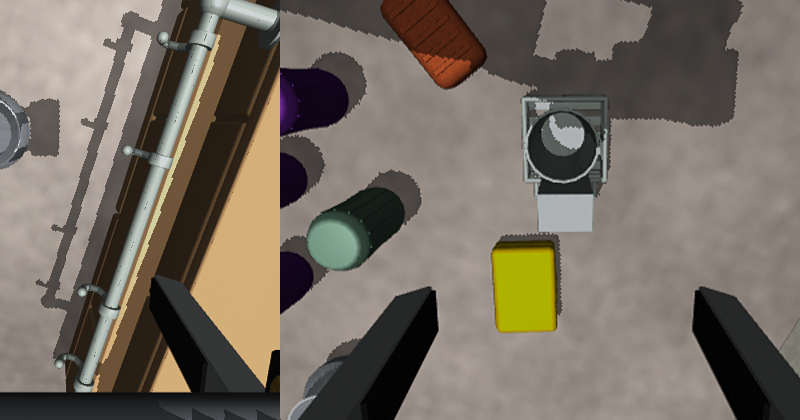

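The wrist views show the four hooks clearly, with clamps at w1 pixels (477,40), (432,161), (383,310) and (355,386). The tumbler rim centre is at w2 (322,169), and the saddle top is centred at w2 (324,219), square to the image.

```bash
python3 - <<'E'
from h import *
import pickle
np.set_printoptions(precision=4,suppress=True)
a,b=pickle.load(open('c1.pkl','rb'));w1=pickle.load(open('w1.pkl','rb'));w2=pickle.load(open('w2.pkl','rb'))
f=lambda u,v:((u-280)*.75+110,v*.75+60)
print('rim',plane(w2,f(563,146),.104), tri(w2,f(563,146),b,(192,302)), tri(w2,f(563,146),a,(424.4,210)))
C=[plane(w2,f(*p),.119) for p in((538,194),(592,195),(592,231),(538,230))]
print('saddle',C,np.mean(C,0),tri(w2,f(565,212.5),a,(423.2,222)),tri(w2,f(565,212.5),b,(200,275.6)))
y=(C[1]-C[0]+C[2]-C[3]);print('rack y ang?',np.degrees(np.arctan2(y[1],y[0])))
B=[plane(w2,f(*p),.044) for p in((522,97),(607,97))];print('basket front',B,np.degrees(np.arctan2(*(B[1]-B[0])[1::-1])))
H=[(477,40),(432,161),(383,310),(355,386)];S=[(332,122.5),(370,137.5),(429,159.5),(468.5,175)];A=[(274,362.5),(227,325.5),(169,278.5),(133,252.5)]
for h,s,q in zip(H,S,A): print('hook',plane(w1,h,.192),*tri(w1,h,b,s),*tri(w1,h,a,q))
E
```

```text
rim [0.6222 0.2219 0.104 ] (array([0.6228, 0.2213, 0.0953]), np.float64(0.0008164353455288863)) (array([0.6231, 0.2218, 0.1006]), np.float64(0.0016343142055261477))
saddle [array([0.6194, 0.1796, 0.119 ]), array([0.6598, 0.1975, 0.119 ]), array([0.6731, 0.1699, 0.119 ]), array([0.632 , 0.1517, 0.119 ])] [0.6461 0.1747 0.119 ] (array([0.6476, 0.1758, 0.1199]), np.float64(0.0036493202490392486)) (array([0.6472, 0.1727, 0.1085]), np.float64(0.0005569880903110927))
rack y ang? 23.891591927515993
basket front [array([0.5725, 0.2395, 0.044 ]), array([0.6429, 0.2723, 0.044 ])] 24.97772650110529
hook [ 0.663  -0.2986  0.192 ] [ 0.6666 -0.2997  0.1848] 0.0037970979788167067 [ 0.6668 -0.2945  0.1919] 0.011115848218801773
hook [ 0.5625 -0.3013  0.192 ] [ 0.5631 -0.3022  0.1867] 0.001746174562451191 [ 0.5643 -0.2984  0.1969] 0.004473686660658515
hook [ 0.4146 -0.3112  0.192 ] [ 0.4155 -0.3101  0.1906] 0.0038451861832880844 [ 0.4232 -0.3056  0.2067] 0.004237486320143559
hook [ 0.324  -0.3143  0.192 ] [ 0.3245 -0.3135  0.191 ] 0.002665362635137259 [ 0.3293 -0.3116  0.2015] 0.0022338645587944425
```

>>> carry_out([
  {"xyz":[0.25,-0.02,0.2],"rot":[0,0,0]},
  {"xyz":[0,0,0.45],"rot":[0,0,0]},
  {"xyz":[0,0,0.45],"rot":[0,0,0]},
  {"xyz":[0,0,0.45],"rot":[0,0,0]},
  {"xyz":[0,0,0.45],"rot":[0,0,0]},
  {"xyz":[0,0,0.45],"rot":[0,0,0]},
  {"xyz":[0,0,0.3],"rot":[0,0,0]},
  {"xyz":[0,0,0.2],"rot":[0,0,0]},
  {"xyz":[0,0,0],"rot":[0,0,0]},
  {"xyz":[0,0,0],"rot":[0,0,0]},
])

```text
time_s: 5.3
ee_pos: [0.6227, 0.2227, 0.0707]
tool_rot: [-180.0, 0.0, 115.2]
force: [0.1, 0.2, 0.5]
opening: 0.0937
grasp_force: 0.0
```

>>> carry_out([
  {"xyz":[0,0,0],"rot":[0,0,0]},
  {"xyz":[0,0,0],"rot":[0,0,0]},
  {"xyz":[0,0,0],"rot":[0,0,0]},
  {"xyz":[0,0,0],"rot":[0,0,0]},
  {"xyz":[0,0,0],"rot":[0,0,0]},
  {"xyz":[0,0,0],"rot":[0,0,0]},
  {"xyz":[0,0,0],"rot":[0,0,0]},
  {"xyz":[0,0,0],"rot":[0,0,0]},
], jaw=1, grip_force=15)

```text
time_s: 6.1
ee_pos: [0.6228, 0.2229, 0.0711]
tool_rot: [180.0, 0.0, 115.3]
force: [-0.6, 0.8, 4.6]
opening: 0.0602
grasp_force: 14.9
```

>>> carry_out([
  {"xyz":[0,0,-0.15],"rot":[0,0,0]},
  {"xyz":[0,0,-0.35],"rot":[0,0,0]},
  {"xyz":[0,0,-0.3],"rot":[0,0,0]},
  {"xyz":[0.3,0.08,0],"rot":[0,0,0]},
  {"xyz":[0.3,0.08,0],"rot":[0,0,0]},
  {"xyz":[0.3,0.08,0],"rot":[0,0,0]},
  {"xyz":[0.3,0.08,0],"rot":[0,0,0]},
  {"xyz":[0,0,0.3],"rot":[0,0,0]},
  {"xyz":[0,0,0.3],"rot":[0,0,0]},
  {"xyz":[0,0,0.14],"rot":[0,0,0]},
  {"xyz":[0,0,0.05],"rot":[0,0,0]},
  {"xyz":[0,0,0.03],"rot":[0,0,0]},
  {"xyz":[0,0,0],"rot":[0,0,0]},
  {"xyz":[0,0,0],"rot":[0,0,0]},
])

```text
time_s: 7.5
ee_pos: [0.6014, 0.3453, 0.0703]
tool_rot: [179.8, 0.0, 115.3]
force: [0.3, -0.2, -0.5]
opening: 0.0598
grasp_force: 15.1
```

>>> carry_out([
  {"xyz":[0,0,0.015],"rot":[0,0,0]},
  {"xyz":[0,0,0.01],"rot":[0,0,0]},
  {"xyz":[0,0,0],"rot":[0,0,0]},
  {"xyz":[0,0,0],"rot":[0,0,0]},
])

```text
time_s: 7.9
ee_pos: [0.6009, 0.3452, 0.0672]
tool_rot: [179.9, 0.0, 115.3]
force: [-0.3, -0.7, 3.5]
opening: 0.0599
grasp_force: 15.1
```

>>> carry_out([
  {"xyz":[0,0,0],"rot":[0,0,0]},
  {"xyz":[0,0,0],"rot":[0,0,0]},
  {"xyz":[0,0,0],"rot":[0,0,0]},
  {"xyz":[0,0,0],"rot":[0,0,0]},
  {"xyz":[0,0,-0.1],"rot":[0,0,0]},
  {"xyz":[0,0,-0.4],"rot":[0,0,0]},
  {"xyz":[0,0,-0.4],"rot":[0,0,0]},
  {"xyz":[0,0,-0.4],"rot":[0,0,0]},
  {"xyz":[0,0,-0.4],"rot":[0,0,0]},
  {"xyz":[0,0,-0.4],"rot":[0,0,0]},
  {"xyz":[-0.43,-0.08,0],"rot":[0,0,0]},
  {"xyz":[-0.43,-0.08,0],"rot":[0,0,0]},
  {"xyz":[-0.43,-0.08,0],"rot":[0,0,0]},
  {"xyz":[-0.43,-0.08,0],"rot":[0,0,0]},
], jaw=0)

```text
time_s: 9.3
ee_pos: [0.6449, 0.1745, 0.2771]
tool_rot: [179.9, 0.0, 115.3]
force: [0.5, -0.2, -0.7]
opening: 0.0939
grasp_force: 0.0
```

>>> carry_out([
  {"xyz":[0,0,0],"rot":[0,0,0.09]},
  {"xyz":[0,0,0],"rot":[0,0,0.09]},
  {"xyz":[0,0,0],"rot":[0,0,0.09]},
  {"xyz":[0,0,0],"rot":[0,0,0.09]},
  {"xyz":[0,0,0],"rot":[0,0,0.09]},
  {"xyz":[0,0,0],"rot":[0,0,0.09]},
  {"xyz":[0,0,0],"rot":[0,0,0.09]},
  {"xyz":[0,0,0],"rot":[0,0,0.09]},
  {"xyz":[0,0,0],"rot":[0,0,0.09]},
  {"xyz":[0,0,0],"rot":[0,0,0.09]},
  {"xyz":[0,0,0],"rot":[0,0,0.09]},
  {"xyz":[0,0,0],"rot":[0,0,0.02]},
  {"xyz":[0,0,0],"rot":[0,0,0]},
  {"xyz":[0,0,0],"rot":[0,0,0]},
], jaw=0.4)

```text
time_s: 10.7
ee_pos: [0.6447, 0.1759, 0.2765]
tool_rot: [180.0, -0.0, 24.4]
force: [0.1, -0.3, -0.5]
opening: 0.0565
grasp_force: 0.0
```

```bash
python3 - <<'E'
from h import *
import pickle
w=cap('wrist','w3.png');s=cap('scene');b=cap('side');pickle.dump((w,s,b),open('c3.pkl','wb'))
cv2.imwrite('pics/comp3.png',np.hstack([w['img'],cv2.resize(np.vstack([s['img'][180:300,340:500],b['img'][250:370,120:280]]),(320,480))])[:,:800] if 0 else np.hstack([cv2.resize(w['img'][0:480,160:560],(400,480)),cv2.resize(np.vstack([s['img'][150:270,360:520],b['img'][240:360,110:270]]),(320,480))]))
st=bot.read_state();print(st['ee_pos'],st['tool_rot'])
E
```

```text
[0.64465103 0.17588209 0.27617247] [ 1.79996983e+02 -1.23686490e-02  2.44185541e+01]
```

View pics/comp3.png

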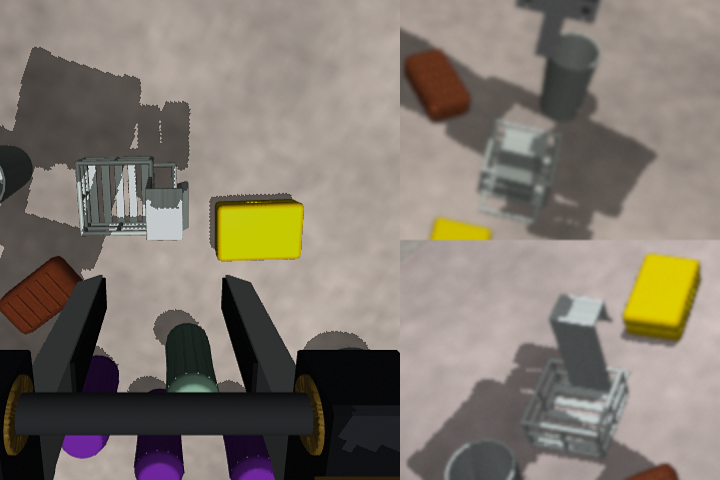

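The tumbler stands free on the ledge, the rack is empty and unmoved, and the saddle top is at w3 (324,214).

```bash
python3 - <<'E'
from h import *
import pickle
np.set_printoptions(precision=4,suppress=True)
w2=pickle.load(open('w2.pkl','rb'));w,s,b=pickle.load(open('c3.pkl','rb'))
g=cv2.cvtColor(w['img'],cv2.COLOR_BGR2GRAY)
print(g[200,296:356]); print(g[225,296:356]); print(g[175:250,330])
print(plane(w,(324,214),.119),tri(w,(324,214),w2,(323.8,219.4)))
# corners at top plane
for p in((306,188),(342,188),(342,240),(306,240)): print(plane(w,p,.119))
E
```

```text
[188 148 154 155  98  97  76 100 103  79 127 206 210 134 131  98  98 100
 102 103 104 102 101 104 102  98  93  94  98 101 100  98  98 100 100 100
  98  97  94  93  96  97  96  92 209 138  89 111 115 118 115 115 109 158
 157 157 156 156 153 153]
[141  95  92  92  90  97  98 101  97  92 139 200 201 199 199 199 199 199
 200 199 198 200 199 200 199 199 198 200 200 200 199 199 199 198 199 200
 199 199 199 199 199 200 199 199 200 204 164 113 113 117 115 111 116 170
 169 169 168 166 165 164]
[ 78  79  79  78  78  78  80  80  79  78  80  80  74  61 101 102 101 101
 100 100 101 101 102 101 100 100 100 100 100  99  99  97 131 210 203 200
 199 199 199 199 199 200 199 198 199 199 200 199 200 199 199 199 199 200
 199 200 199 199 200 200 200 199 200 201 191 146 169 168 168 167 164 164
 164 165 165]
[0.6463 0.1748 0.119 ] (array([0.6461, 0.1747, 0.1184]), np.float64(0.00011738060672537164))
[0.6607 0.1982 0.119 ]
[0.6733 0.1703 0.119 ]
[0.6314 0.1506 0.119 ]
[0.6182 0.1796 0.119 ]
```

>>> carry_out([
  {"xyz":[0.01,0.02,0.3],"rot":[0,0,0]},
  {"xyz":[0,0,0.4],"rot":[0,0,0]},
  {"xyz":[0,0,0.4],"rot":[0,0,0]},
  {"xyz":[0,0,0.4],"rot":[0,0,0]},
  {"xyz":[0,0,0.2],"rot":[0,0,0]},
  {"xyz":[0,0,0.13],"rot":[0,0,0]},
  {"xyz":[0,0,0],"rot":[0,0,0]},
  {"xyz":[0,0,0],"rot":[0,0,0]},
])

```text
time_s: 11.65
ee_pos: [0.6474, 0.1746, 0.0942]
tool_rot: [180.0, -0.1, 24.4]
force: [-0.0, 0.2, 0.5]
opening: 0.0564
grasp_force: 0.0
```

>>> carry_out([
  {"xyz":[0,0,0],"rot":[0,0,0]},
  {"xyz":[0,0,0],"rot":[0,0,0]},
  {"xyz":[0,0,0],"rot":[0,0,0]},
  {"xyz":[0,0,0],"rot":[0,0,0]},
  {"xyz":[0,0,0],"rot":[0,0,0]},
  {"xyz":[0,0,0],"rot":[0,0,0]},
  {"xyz":[0,0,0],"rot":[0,0,0]},
], jaw=1, grip_force=40)

```text
time_s: 12.35
ee_pos: [0.647, 0.1749, 0.0941]
tool_rot: [-180.0, -0.1, 24.4]
force: [-1.4, 1.7, 5.9]
opening: 0.0315
grasp_force: 39.8
```

>>> carry_out([
  {"xyz":[0,0,-0.1],"rot":[0,0,0]},
  {"xyz":[0,0,-0.3],"rot":[0,0,0]},
  {"xyz":[0,0,-0.4],"rot":[0,0,0]},
  {"xyz":[0,0,-0.4],"rot":[0,0,0]},
  {"xyz":[0,0,-0.4],"rot":[0,0,0]},
  {"xyz":[-0.25,0.23,0],"rot":[0,0,0]},
  {"xyz":[-0.25,0.23,0],"rot":[0,0,0]},
  {"xyz":[-0.25,0.23,0],"rot":[0,0,0]},
  {"xyz":[-0.25,0.23,0],"rot":[0,0,0]},
  {"xyz":[-0.25,0.23,0],"rot":[0,0,0]},
  {"xyz":[-0.25,0.23,0],"rot":[0,0,0]},
  {"xyz":[-0.25,0.23,0],"rot":[0,0,0]},
  {"xyz":[-0.25,0.23,0],"rot":[0,0,0]},
  {"xyz":[-0.25,0.23,0],"rot":[0,0,0]},
  {"xyz":[-0.25,0.23,0],"rot":[0,0,0]},
  {"xyz":[-0.25,0.23,0],"rot":[0,0,0]},
  {"xyz":[-0.25,0.23,0],"rot":[0,0,0]},
])

```text
time_s: 14.05
ee_pos: [0.4854, -0.2019, 0.2518]
tool_rot: [-179.9, 0.1, 24.4]
force: [0.0, 0.5, -4.1]
opening: 0.0321
grasp_force: 39.9
```

>>> carry_out([
  {"xyz":[0,0,0],"rot":[0,0,0.06]},
  {"xyz":[0,0,0],"rot":[0,0,0.06]},
  {"xyz":[0,0,0],"rot":[0,0,0.06]},
  {"xyz":[0,0,0],"rot":[0,0,0.06]},
  {"xyz":[0,0,0],"rot":[0,0,0]},
  {"xyz":[0,0,0],"rot":[0,0,0]},
  {"xyz":[0,0,0],"rot":[0,0,0]},
])

```text
time_s: 14.75
ee_pos: [0.4868, -0.2008, 0.2525]
tool_rot: [-180.0, 0.1, 2.9]
force: [0.6, -0.1, -3.2]
opening: 0.032
grasp_force: 39.9
```

```bash
python3 - <<'E'
from h import *
import pickle
w=cap('wrist','w4.png');b=cap('side');a=cap('scene');pickle.dump((w,a,b),open('c4.pkl','wb'))
im=np.zeros((560,790,3),np.uint8)
im[:480,:420]=w['img'][:,220:640]
im[:270,430:790]=cv2.resize(b['img'][90:225,290:470],(360,270),interpolation=cv2.INTER_CUBIC)
im[280:550,430:790]=cv2.resize(a['img'][235:385,110:310],(360,270),interpolation=cv2.INTER_CUBIC)
cv2.imwrite('pics/comp4.png',im)
st=bot.read_state();print(st['ee_pos'],st['tool_rot'],st['force'],st['opening'])
E
```

```text
[ 0.487059   -0.20075452  0.25283134] [-1.79995861e+02  1.67122510e-02  2.83344253e+00] [ 0.36057901  0.69133808 -3.63820989] 0.03150556151129403
```

View pics/comp4.png

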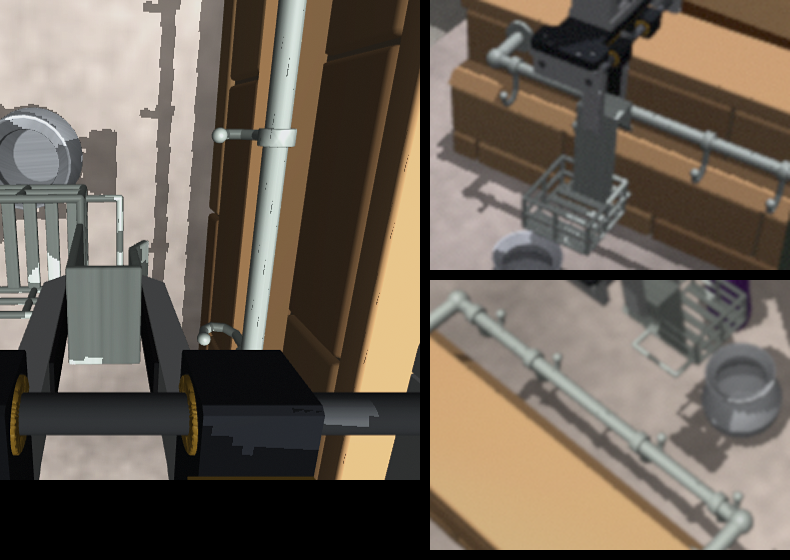

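The rack hangs level in the grip, with its lip above the rail and its basket towards the room. Hook 2 (w4 about (497,137)) and hook 1 (about (440,335)) bound the gap. I'll move over the rail and measure sideways from straight above.

>>> carry_out([
  {"xyz":[0,0.25,0],"rot":[0,0,0]},
  {"xyz":[0,0.25,0],"rot":[0,0,0]},
  {"xyz":[0,0.25,0],"rot":[0,0,0]},
  {"xyz":[0,0.25,0],"rot":[0,0,0]},
  {"xyz":[0,0,0],"rot":[0,0,0]},
  {"xyz":[0,0,0],"rot":[0,0,0]},
  {"xyz":[0,0,0],"rot":[0,0,0]},
])

```text
time_s: 15.6
ee_pos: [0.492, -0.2997, 0.2528]
tool_rot: [-180.0, 0.0, 2.8]
force: [-0.2, -0.8, -3.5]
opening: 0.0318
grasp_force: 39.9
```

```bash
python3 - <<'E'
from h import *
import pickle
w=cap('wrist','w5.png');b=cap('side');a=cap('scene');pickle.dump((w,a,b),open('c5.pkl','wb'))
im=np.zeros((560,790,3),np.uint8)
im[:480,:420]=w['img'][:,120:540]
im[:270,430:790]=cv2.resize(b['img'][90:225,290:470],(360,270),interpolation=cv2.INTER_CUBIC)
im[280:550,430:790]=cv2.resize(a['img'][235:385,110:310],(360,270),interpolation=cv2.INTER_CUBIC)
cv2.imwrite('pics/comp5.png',im)
st=bot.read_state();print(st['ee_pos'],st['tool_rot'],st['force'],ray(w,(320,240)))
E
```

```text
[ 0.49215201 -0.2996808   0.25311098] [-1.79995017e+02 -6.93145175e-03  2.87078110e+00] [ 0.21814891  0.20233366 -3.42126908] (array([ 0.57403953, -0.29689343,  0.43263811]), array([-0.29540163, -0.0055437 , -0.95535708]))
```

View pics/comp5.png

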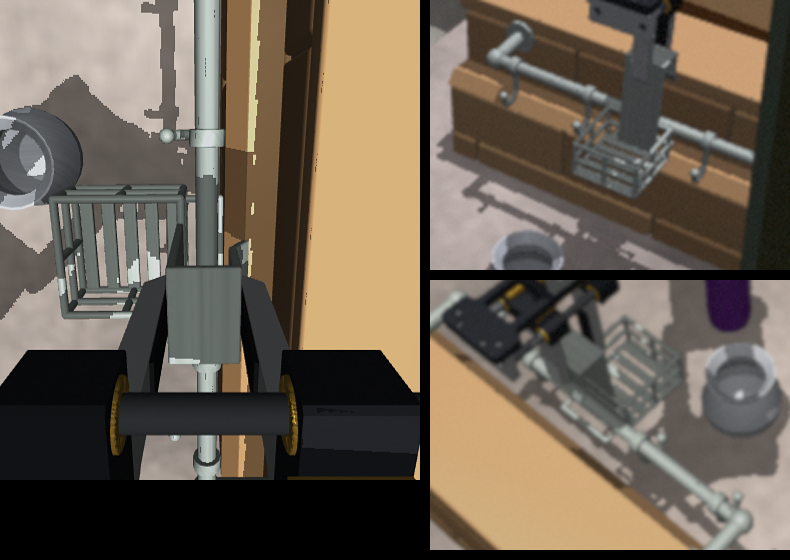

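Rail and saddle line up in the picture: the rail centre is at w5 column ~328, the saddle top at ~324, hook 2's clamp at (327,137) and hook 1's clamp at (327,460).

```bash
python3 - <<'E'
from h import *
import pickle
np.set_printoptions(precision=4,suppress=True)
w,a,b=pickle.load(open('c5.pkl','rb'));w1=pickle.load(open('w1.pkl','rb'));w4=pickle.load(open('c4.pkl','rb'))[0]
g=cv2.cvtColor(w['img'],cv2.COLOR_BGR2GRAY)
for r in(20,60,110): print(r,g[r,308:348])
for r in(372,445): print(r,g[r,300:350])
print(g[300,280:370])
for z in(.186,.192): print([plane(w,p,z) for p in((328,20),(327.5,137),(327,372),(327,460))])
print('saddle',plane(w,(324,316),.278))
print(tri(w,(327.5,137),b,(370,137.5)),tri(w,(327.5,137),a,(110+642/1.8-430/1.8,0)) if 0 else '')
print('h2 w4-w1-w5',tri(w4,(497.5,137),w,(327.5,137)),tri(w1,(432,161),w,(327.5,137)),tri(w1,(383,310),w,(327,460)))
E
```

```text
20 [202 203 204 205 207 217  60  81 102 118 134 150 164 170 175 182 189 199
 202 205 204 202 199 196 192 188 174 162 155 150 138  81 103  36  35  31
  33  32  25 114]
60 [187 188 186 186 190 198  82  73  98 116 131 149 163 171 177 182 194 131
 202 205 202 201 200 196 192 188 172 160 151 147 116  77  82  34  42  33
  32  30  74 113]
110 [185 187 187 186 186 190 153  59  95 111 129 145 161 168 175 180 189 195
 198 201 201 198 199 196 191 186 170 157 149 145  90  95  48  35  29  29
  26  44 114 113]
372 [146 146 146 146 147 146 146 145 145 146 144 145 143 143 142 143 146  63
 115 156 172 176 183 187 186 182 194 197 194 193 189 185 181 175 162 146
  77  74  27  33  30  27  68 113 112 111 112 111 111 112]
445 [136 135 135 136 136 135 137 136 136 135 134 133 131 131 131 134 136  85
 100 122 140 158 172 179 183 188 194 197 191 184 182 181 165 146 133 102
 110 146 150  90  27  67 113 113 111 112 113 111 111 113]
[ 55  57  44   8   4   3  14  95 108 106 105 106 105 106 107 107 107 106
 105 105 106 106 106 107 108 110 109 110 110 111 109 109 109 109 111 110
 109 108 105 103 102 100 101 104 105 107 108 108 109 107 104 103 104 105
 107 107 107 107 106 105 105 105 104 103 101 100 101  99 101 102 105 105
 105 106 107 106 106 107 107 106  94  19   5   6   5  42  56  56  56  55]
[array([ 0.6259, -0.2968,  0.186 ]), array([ 0.5627, -0.2998,  0.186 ]), array([ 0.3992, -0.3079,  0.186 ]), array([ 0.3205, -0.312 ,  0.186 ])]
[array([ 0.6246, -0.2968,  0.192 ]), array([ 0.563 , -0.2997,  0.192 ]), array([ 0.4034, -0.3077,  0.192 ]), array([ 0.3267, -0.3116,  0.192 ])]
saddle [ 0.4922 -0.3011  0.278 ]
(array([ 0.5627, -0.2998,  0.1882]), np.float64(0.00013118312060649305)) 
h2 w4-w1-w5 (array([ 0.5629, -0.2997,  0.1931]), np.float64(0.000315248991215561)) (array([ 0.5629, -0.2997,  0.1974]), np.float64(0.0005851473509422611)) (array([ 0.4551, -0.291 ,  0.3046]), np.float64(0.031905665001811176))
```

Saddle to rail is 2 to 3 mm room-side, 70 mm from hook 2 and 77 mm from hook 1, and square to the rail. I'll lower straight down.

>>> carry_out([
  {"xyz":[0,0,0.2],"rot":[0,0,0]},
  {"xyz":[0,0,0.2],"rot":[0,0,0]},
  {"xyz":[0,0,0.15],"rot":[0,0,0]},
  {"xyz":[0,0,0.1],"rot":[0,0,0]},
  {"xyz":[0,0,0.03],"rot":[0,0,0]},
  {"xyz":[0,0,0],"rot":[0,0,0]},
  {"xyz":[0,0,0],"rot":[0,0,0]},
])

```text
time_s: 16.45
ee_pos: [0.4926, -0.3011, 0.186]
tool_rot: [179.9, -0.1, 2.8]
force: [1.2, 0.0, -2.6]
opening: 0.0318
grasp_force: 39.9
```

>>> carry_out([
  {"xyz":[0,0,0.03],"rot":[0,0,0]},
  {"xyz":[0,0,0],"rot":[0,0,0]},
  {"xyz":[0,0,0],"rot":[0,0,0]},
])

```text
time_s: 16.75
ee_pos: [0.4921, -0.3008, 0.1822]
tool_rot: [180.0, -0.0, 2.8]
force: [-0.6, -0.3, -3.0]
opening: 0.0315
grasp_force: 39.9
```

>>> carry_out([
  {"xyz":[0,0,0.025],"rot":[0,0,0]},
  {"xyz":[0,0,0],"rot":[0,0,0]},
  {"xyz":[0,0,0],"rot":[0,0,0]},
])

```text
time_s: 17.05
ee_pos: [0.4919, -0.3006, 0.1793]
tool_rot: [-180.0, 0.0, 2.8]
force: [-0.1, 0.1, -4.0]
opening: 0.0318
grasp_force: 39.9
```

>>> carry_out([
  {"xyz":[0,0,0.02],"rot":[0,0,0]},
  {"xyz":[0,0,0],"rot":[0,0,0]},
  {"xyz":[0,0,0],"rot":[0,0,0]},
])

```text
time_s: 17.35
ee_pos: [0.4923, -0.3009, 0.1778]
tool_rot: [180.0, -0.0, 2.8]
force: [0.5, -0.6, -1.2]
opening: 0.032
grasp_force: 39.9
```

>>> carry_out([
  {"xyz":[0,0,0.01],"rot":[0,0,0]},
  {"xyz":[0,0,0],"rot":[0,0,0]},
  {"xyz":[0,0,0],"rot":[0,0,0]},
])

```text
time_s: 17.65
ee_pos: [0.4923, -0.3009, 0.1777]
tool_rot: [180.0, -0.1, 2.8]
force: [-2.3, 1.3, 5.0]
opening: 0.0315
grasp_force: 40.0
```

>>> carry_out([
  {"xyz":[0,0,0],"rot":[0,0,0]},
  {"xyz":[0,0,0],"rot":[0,0,0]},
  {"xyz":[0,0,0],"rot":[0,0,0]},
  {"xyz":[0,0,0],"rot":[0,0,0]},
  {"xyz":[0,0,-0.1],"rot":[0,0,0]},
  {"xyz":[0,0,-0.2],"rot":[0,0,0]},
  {"xyz":[0,0,-0.4],"rot":[0,0,0]},
  {"xyz":[0,0,-0.4],"rot":[0,0,0]},
  {"xyz":[0,0,-0.4],"rot":[0,0,0]},
  {"xyz":[0,0,0],"rot":[0,0,0]},
  {"xyz":[0,0,0],"rot":[0,0,0]},
], jaw=0.47)

```text
time_s: 18.75
ee_pos: [0.4926, -0.3012, 0.3285]
tool_rot: [179.9, -0.2, 2.8]
force: [0.0, -0.2, -0.3]
opening: 0.0497
grasp_force: 0.0
```

```bash
python3 - <<'E'
from h import *
import pickle
w=cap('wrist');b=cap('side');a=cap('scene');pickle.dump((w,a,b),open('c6.pkl','wb'))
im=np.zeros((560,790,3),np.uint8)
im[:480,:420]=w['img'][:,120:540]
im[:270,430:790]=cv2.resize(b['img'][90:225,290:470],(360,270),interpolation=cv2.INTER_CUBIC)
im[280:550,430:790]=cv2.resize(a['img'][235:385,110:310],(360,270),interpolation=cv2.INTER_CUBIC)
cv2.imwrite('pics/comp6.png',im)
st=bot.read_state();print(st['ee_pos'],st['tool_rot'],st['force'])
E
```

```text
[ 0.49123453 -0.30004124  0.32444358] [-1.79854783e+02  1.55731220e-01  2.79147764e+00] [ 0.70056042 -0.36447351 -0.03376451]
```

View pics/comp6.png

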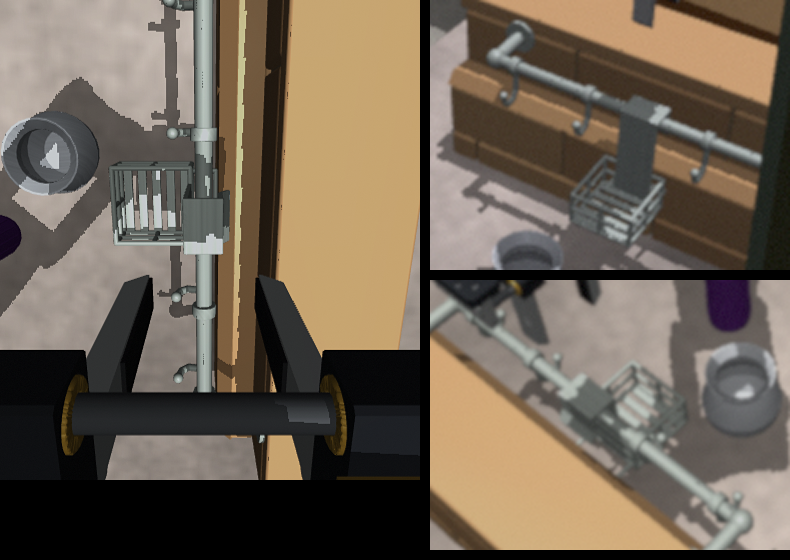

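The rack hangs on the rail between hooks 1 and 2, basket to the room and square. The rim corners in w6 (picture column + 120) are about (231,163), (231,243), (312,162) and (312,243).

```bash
python3 - <<'E'
from h import *
import pickle
np.set_printoptions(precision=4,suppress=True)
w,a,b=pickle.load(open('c6.pkl','rb'))
for p in((231,163),(231,244),(312,163),(231,204)): print('rim',plane(w,p,.128))
S=[plane(w,p,.203) for p in((304,197.5),(342,197.5),(344,254),(304,254))];print('saddle',S,np.mean(S,0))
# side view front rim corners: 
q=lambda u,v:(290+(u-430)/2,90+v/2)
r=lambda u,v:(110+(u-430)/1.8,235+(v-280)/1.8)
print('left top corner(side 605,160?)', [plane(b,q(*p),.128) for p in((572,197),(645,222),(664,176))])
print([plane(a,r(*p),.128) for p in((623,337),(688,397))])
print('tri front corners', tri(w,(231,163),b,q(572,197)),tri(w,(231,244),b,q(645,222)),tri(w,(231,163),a,r(688,397)))
c3=pickle.load(open('c3.pkl','rb'))
E
```

```text
rim [ 0.5296 -0.214   0.128 ]
rim [ 0.4494 -0.2127  0.128 ]
rim [ 0.5333 -0.2902  0.128 ]
rim [ 0.4902 -0.2133  0.128 ]
saddle [array([ 0.5146, -0.2866,  0.203 ]), array([ 0.516 , -0.3161,  0.203 ]), array([ 0.4698, -0.3205,  0.203 ]), array([ 0.4683, -0.2882,  0.203 ])] [ 0.4921 -0.3028  0.203 ]
left top corner(side 605,160?) [array([ 0.519, -0.203,  0.128]), array([ 0.433 , -0.2167,  0.128 ]), array([ 0.4543, -0.2926,  0.128 ])]
[array([ 0.4199, -0.1994,  0.128 ]), array([ 0.5277, -0.2052,  0.128 ])]
tri front corners (array([ 0.5268, -0.2124,  0.1167]), np.float64(0.0034651624735305996)) (array([ 0.4411, -0.2157,  0.1232]), np.float64(0.015633982860812405)) (array([ 0.5323, -0.2131,  0.1393]), np.float64(0.007218322964967389))
```

>>> carry_out([
  {"xyz":[-0.03,-0.41,0],"rot":[0,0,0]},
  {"xyz":[-0.03,-0.41,0],"rot":[0,0,0]},
  {"xyz":[-0.03,-0.41,0],"rot":[0,0,0]},
  {"xyz":[-0.03,-0.41,0],"rot":[0,0,0]},
  {"xyz":[-0.03,-0.41,0],"rot":[0,0,0]},
  {"xyz":[-0.03,-0.41,0],"rot":[0,0,0]},
  {"xyz":[-0.03,-0.41,0],"rot":[0,0,0]},
  {"xyz":[-0.03,-0.41,0],"rot":[0,0,0]},
  {"xyz":[-0.03,-0.41,0],"rot":[0,0,0]},
], jaw=0.18)

```text
time_s: 19.8
ee_pos: [0.4456, 0.0682, 0.3246]
tool_rot: [-180.0, 0.2, 2.8]
force: [0.9, 0.5, -0.3]
opening: 0.0768
grasp_force: 0.0
```

>>> carry_out([
  {"xyz":[0,0,0],"rot":[0,0,-0.09]},
  {"xyz":[0,0,0],"rot":[0,0,-0.09]},
  {"xyz":[0,0,0],"rot":[0,0,-0.09]},
  {"xyz":[0,0,0],"rot":[0,0,-0.09]},
  {"xyz":[0,0,0],"rot":[0,0,-0.09]},
  {"xyz":[0,0,0],"rot":[0,0,-0.09]},
  {"xyz":[0,0,0],"rot":[0,0,-0.09]},
  {"xyz":[0,0,0],"rot":[0,0,-0.09]},
  {"xyz":[0,0,0],"rot":[0,0,-0.09]},
  {"xyz":[0,0,0],"rot":[0,0,-0.09]},
  {"xyz":[0,0,0],"rot":[0,0,-0.09]},
  {"xyz":[0,0,0],"rot":[0,0,-0.01]},
  {"xyz":[0,0,0],"rot":[0,0,0]},
  {"xyz":[0,0,0],"rot":[0,0,0]},
])

```text
time_s: 21.2
ee_pos: [0.4467, 0.0666, 0.3257]
tool_rot: [-179.9, -0.0, 92.7]
force: [-1.0, 0.8, 1.0]
opening: 0.0768
grasp_force: 0.0
```

```bash
python3 - <<'E'
from h import *
import pickle
np.set_printoptions(precision=4,suppress=True)
w=cap('wrist','w7.png');pickle.dump(w,open('w7.pkl','wb'))
a,b=pickle.load(open('c1.pkl','rb'))
hsv=cv2.cvtColor(w['img'],cv2.COLOR_BGR2HSV)
m=cv2.inRange(hsv,(65,45,30),(95,200,255));k,l,s,ce=cv2.connectedComponentsWithStats(m)
print([(s[i],ce[i].round(1)) for i in range(1,k) if s[i,4]>300])
c=proj(w,[[.4795,.0715,.12],[.4795,.0715,0]]);print(c, hsv[int(c[0,1]),int(c[0,0])])
# lit cap: bright part
m2=cv2.inRange(hsv,(65,45,115),(95,200,255));k,l,s,ce=cv2.connectedComponentsWithStats(m2)
print([(s[i],ce[i].round(1)) for i in range(1,k) if s[i,4]>300])
st=bot.read_state();print(st['ee_pos'],st['tool_rot'],st['opening'])
E
```

```text
[(array([ 332,  164,   53,   63, 1891], dtype=int32), array([359.7, 198. ]))]
[[357.6567 199.3449]
 [350.0464 180.6248]] [ 74  43 182]
[(array([ 338,  182,   44,   43, 1068], dtype=int32), array([362.9, 204. ]))]
[0.4469 0.0665 0.326 ] [-179.9468   -0.0045   92.7032] 0.0769940307579395
```

View pics/w7.png

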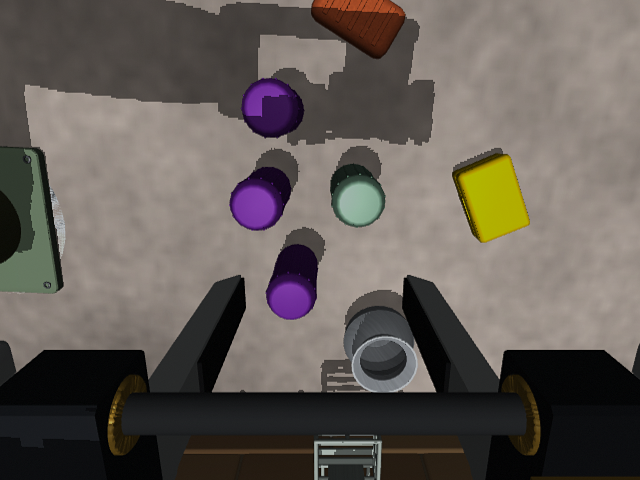

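The green scrubber is directly ahead at w7 (358,202), with purple ones at (258,203), (292,296) and (272,107), which leave finger room.

```bash
python3 - <<'E'
from h import *
import pickle
w=pickle.load(open('w7.pkl','rb'));a,b=pickle.load(open('c1.pkl','rb'))
for z in(.1,.11):print(plane(w,(358.5,201.5),z))
for p in((258,203),(292,297),(272,107)):print('purple',plane(w,p,.105))
print(tri(w,(358.5,201.5),a,(330.5,212)),tri(w,(358.5,201.5),b,(299,283)))
E
```

```text
[0.48242062 0.06534076 0.1       ]
[0.48144975 0.06736601 0.11      ]
purple [0.37942369 0.06001855 0.105     ]
purple [ 0.41666427 -0.04336168  0.105     ]
purple [0.3928036  0.15427199 0.105     ]
(array([0.48172878, 0.06851125, 0.11340688]), np.float64(0.001520638738721894)) (array([0.48300364, 0.06543907, 0.09814805]), np.float64(0.0012387152821943925))
```

>>> carry_out([
  {"xyz":[0.01,0.34,0],"rot":[0,0,0]},
  {"xyz":[0,0,0.4],"rot":[0,0,0]},
  {"xyz":[0,0,0.4],"rot":[0,0,0]},
  {"xyz":[0,0,0.4],"rot":[0,0,0]},
  {"xyz":[0,0,0.4],"rot":[0,0,0]},
  {"xyz":[0,0,0.4],"rot":[0,0,0]},
  {"xyz":[0,0,0.3],"rot":[0,0,0]},
  {"xyz":[0,0,0.2],"rot":[0,0,0]},
  {"xyz":[0,0,0],"rot":[0,0,0]},
  {"xyz":[0,0,0],"rot":[0,0,0]},
])

```text
time_s: 22.25
ee_pos: [0.4812, 0.0692, 0.0767]
tool_rot: [-180.0, -0.0, 92.8]
force: [1.5, 1.3, 0.2]
opening: 0.0769
grasp_force: 0.0
```

>>> carry_out([
  {"xyz":[0,0,0],"rot":[0,0,0]},
  {"xyz":[0,0,0],"rot":[0,0,0]},
  {"xyz":[0,0,0],"rot":[0,0,0]},
  {"xyz":[0,0,0],"rot":[0,0,0]},
  {"xyz":[0,0,0],"rot":[0,0,0]},
  {"xyz":[0,0,0],"rot":[0,0,0]},
], jaw=1, grip_force=15)

```text
time_s: 22.85
ee_pos: [0.4819, 0.0692, 0.0776]
tool_rot: [179.9, 0.0, 92.8]
force: [-1.4, -0.1, 6.1]
opening: 0.0535
grasp_force: 15.0
```

>>> carry_out([
  {"xyz":[0,0,-0.2],"rot":[0,0,0]},
  {"xyz":[0,0,-0.4],"rot":[0,0,0]},
  {"xyz":[0,0,-0.4],"rot":[0,0,0]},
  {"xyz":[0,0,-0.4],"rot":[0,0,0]},
  {"xyz":[0,0,-0.4],"rot":[0,0,0]},
  {"xyz":[0,0,-0.4],"rot":[0,0,0]},
  {"xyz":[-0.4,-0.01,0],"rot":[0,0,0]},
  {"xyz":[-0.4,-0.01,0],"rot":[0,0,0]},
  {"xyz":[-0.4,-0.01,0],"rot":[0,0,0]},
  {"xyz":[-0.4,-0.01,0],"rot":[0,0,0]},
  {"xyz":[-0.4,-0.01,0],"rot":[0,0,0]},
  {"xyz":[-0.4,-0.01,0],"rot":[0,0,0]},
  {"xyz":[-0.4,-0.01,0],"rot":[0,0,0]},
  {"xyz":[-0.4,-0.01,0],"rot":[0,0,0]},
  {"xyz":[0,0,0],"rot":[0,0,0]},
  {"xyz":[0,0,0],"rot":[0,0,0]},
  {"xyz":[0,0,0],"rot":[0,0,0]},
])

```text
time_s: 24.55
ee_pos: [0.4883, -0.2498, 0.2958]
tool_rot: [-179.9, -0.1, 92.8]
force: [-0.8, 0.1, -1.4]
opening: 0.0536
grasp_force: 15.0
```

```bash
python3 - <<'E'
from h import *
import pickle
w=cap('wrist');b=cap('side');a=cap('scene');pickle.dump((w,a,b),open('c8.pkl','wb'))
im=np.zeros((560,790,3),np.uint8)
im[:480,:420]=w['img'][:,120:540]
im[:270,430:790]=cv2.resize(b['img'][90:225,290:470],(360,270),interpolation=cv2.INTER_CUBIC)
im[280:550,430:790]=cv2.resize(a['img'][235:385,110:310],(360,270),interpolation=cv2.INTER_CUBIC)
cv2.imwrite('pics/comp8.png',im)
st=bot.read_state();print(st['ee_pos'],st['tool_rot'],st['force'])
E
```

```text
[ 0.48870248 -0.24953162  0.29647468] [-1.79999678e+02 -1.33628162e-02  9.28942676e+01] [ 0.23045309 -0.09295829 -2.22337615]
```

View pics/comp8.png

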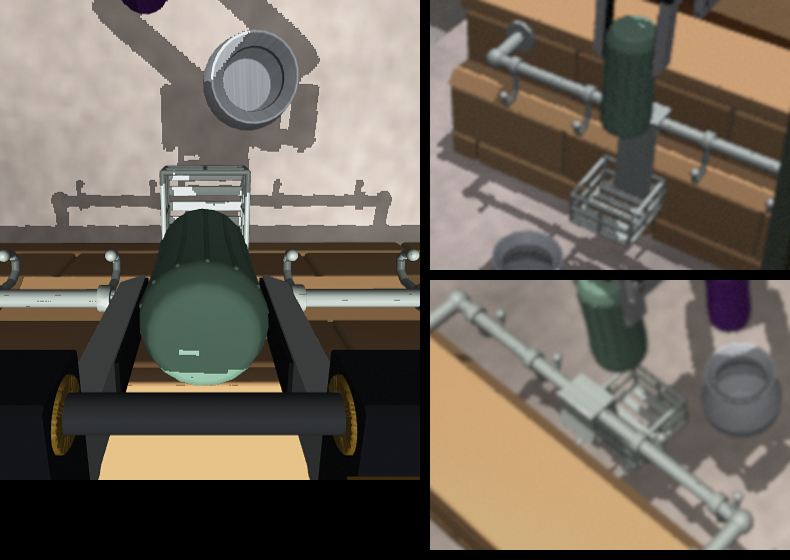

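The scrubber is upright in the grip over the basket, and the front rim corners are at w8 (281,168) and (369,168). I'll check the centring.

```bash
python3 - <<'E'
from h import *
import pickle
np.set_printoptions(precision=4,suppress=True)
w,a,b=pickle.load(open('c8.pkl','rb'));w6=pickle.load(open('c6.pkl','rb'))[0]
P=[plane(w,p,.128) for p in((281,167.5),(370,167.5))];print(P,np.mean(P,0))
print(tri(w,(281,168),w6,(231,244)),tri(w,(370,168),w6,(231,163)))
zf=.2965-.0776
print('foot front edge expected px',proj(w,[.4887,-.2497+.026,zf]),'seen (323,210)', plane(w,(323,210),zf))
E
```

```text
[array([ 0.4493, -0.2124,  0.128 ]), array([ 0.5261, -0.2086,  0.128 ])] [ 0.4877 -0.2105  0.128 ]
(array([ 0.4494, -0.2127,  0.1282]), np.float64(0.0002056018507928261)) (array([ 0.5279, -0.2107,  0.1134]), np.float64(1.5644041953928333e-05))
foot front edge expected px [[326.5167 204.4612]] seen (323,210) [ 0.4866 -0.2275  0.2189]
```

>>> carry_out([
  {"xyz":[0,0.015,0.3],"rot":[0,0,0]},
  {"xyz":[0,0,0.3],"rot":[0,0,0]},
  {"xyz":[0,0,0.2],"rot":[0,0,0]},
  {"xyz":[0,0,0.15],"rot":[0,0,0]},
  {"xyz":[0,0,0.1],"rot":[0,0,0]},
  {"xyz":[0,0,0],"rot":[0,0,0]},
  {"xyz":[0,0,0],"rot":[0,0,0]},
])

```text
time_s: 25.4
ee_pos: [0.4907, -0.2509, 0.1923]
tool_rot: [179.9, 0.1, 92.8]
force: [-0.1, -0.3, -1.1]
opening: 0.0533
grasp_force: 15.0
```

>>> carry_out([
  {"xyz":[0,0,0.1],"rot":[0,0,0]},
  {"xyz":[0,0,0.05],"rot":[0,0,0]},
  {"xyz":[0,0,0],"rot":[0,0,0]},
  {"xyz":[0,0,0],"rot":[0,0,0]},
])

```text
time_s: 25.8
ee_pos: [0.49, -0.2507, 0.1763]
tool_rot: [-180.0, -0.0, 92.8]
force: [-0.7, 1.1, -0.7]
opening: 0.0537
grasp_force: 15.0
```

>>> carry_out([
  {"xyz":[0,0,0.05],"rot":[0,0,0]},
  {"xyz":[0,0,0.03],"rot":[0,0,0]},
  {"xyz":[0,0,0],"rot":[0,0,0]},
  {"xyz":[0,0,0],"rot":[0,0,0]},
])

```text
time_s: 26.2
ee_pos: [0.49, -0.2507, 0.1683]
tool_rot: [-180.0, -0.0, 92.8]
force: [-1.0, -0.3, -1.8]
opening: 0.0535
grasp_force: 15.0
```

>>> carry_out([
  {"xyz":[0,0,0.02],"rot":[0,0,0]},
  {"xyz":[0,0,0],"rot":[0,0,0]},
  {"xyz":[0,0,0],"rot":[0,0,0]},
])

```text
time_s: 26.5
ee_pos: [0.4901, -0.2507, 0.1664]
tool_rot: [180.0, -0.0, 92.8]
force: [-0.3, -0.6, -2.3]
opening: 0.0536
grasp_force: 15.0
```

Foot ~0.089, with no contact yet.

>>> carry_out([
  {"xyz":[0,0,0.015],"rot":[0,0,0]},
  {"xyz":[0,0,0],"rot":[0,0,0]},
  {"xyz":[0,0,0],"rot":[0,0,0]},
])

```text
time_s: 26.8
ee_pos: [0.4901, -0.2507, 0.1649]
tool_rot: [-180.0, -0.0, 92.8]
force: [-0.1, -0.5, -0.4]
opening: 0.0538
grasp_force: 15.0
```

>>> carry_out([
  {"xyz":[0,0,0.01],"rot":[0,0,0]},
  {"xyz":[0,0,0],"rot":[0,0,0]},
  {"xyz":[0,0,0],"rot":[0,0,0]},
])

```text
time_s: 27.1
ee_pos: [0.4903, -0.2509, 0.1646]
tool_rot: [180.0, 0.0, 92.8]
force: [-1.5, 1.1, 2.3]
opening: 0.0535
grasp_force: 15.0
```

>>> carry_out([
  {"xyz":[0,0,0],"rot":[0,0,0]},
  {"xyz":[0,0,0],"rot":[0,0,0]},
  {"xyz":[0,0,0],"rot":[0,0,0]},
  {"xyz":[0,0,0],"rot":[0,0,0]},
  {"xyz":[0,0,0],"rot":[0,0,0]},
  {"xyz":[0,0,-0.1],"rot":[0,0,0]},
  {"xyz":[0,0,-0.3],"rot":[0,0,0]},
  {"xyz":[0,0,-0.4],"rot":[0,0,0]},
  {"xyz":[0,0,-0.4],"rot":[0,0,0]},
  {"xyz":[0,0,-0.4],"rot":[0,0,0]},
  {"xyz":[0,0,0],"rot":[0,0,0]},
  {"xyz":[0,0,0],"rot":[0,0,0]},
  {"xyz":[0,0,0],"rot":[0,0,0]},
], jaw=0.2)

```text
time_s: 28.4
ee_pos: [0.4894, -0.2503, 0.3227]
tool_rot: [-179.9, -0.1, 92.8]
force: [-0.7, -0.3, -0.4]
opening: 0.075
grasp_force: 0.0
```

```bash
python3 - <<'E'
from h import *
w=cap('wrist');b=cap('side');a=cap('scene')
im=np.zeros((560,790,3),np.uint8)
im[:480,:420]=w['img'][:,120:540]
im[:270,430:790]=cv2.resize(b['img'][90:225,290:470],(360,270),interpolation=cv2.INTER_CUBIC)
im[280:550,430:790]=cv2.resize(a['img'][160:400,100:420],(360,270),interpolation=cv2.INTER_CUBIC)
cv2.imwrite('pics/comp9.png',im)
st=bot.read_state();print(st['ee_pos'],st['time_s'])
E
```

```text
[ 0.4893061  -0.2501706   0.32196915] 28.55
```

View pics/comp9.png

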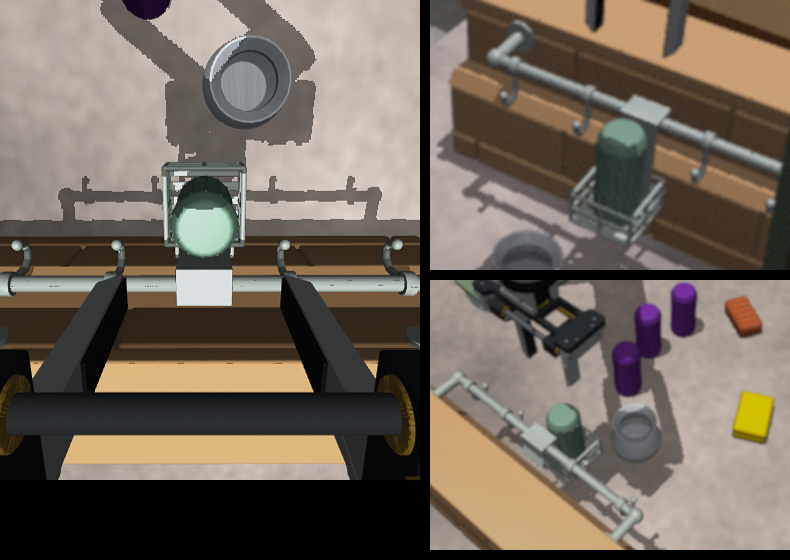

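The scrubber stands upright in the basket, the rack hangs square on the rail between hooks 1 and 2, the bystanders are in place, and the gripper is clear. I'm handing the job in.

```bash
python3 -c "
from bench import bot
print(bot.finish_job())"
```

```text
the job is handed in; nothing more can be done
None
```

I handed the job in at about 29 s of the 72 s; no verdict came back, but the last pictures show the rack hung on the rail between hooks 1 and 2 with its basket to the room, the scrubber upright in the basket, and the bystanders apparently unmoved, and the tumbler was upright on the ledge when last in view, before the hang.

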